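# Stand the prop rod under the raised hood of a vacuum pump

### The job

The sound hood of the bench vacuum pump has been swung up for service and only its stiff hinge is keeping it there. Swing the prop rod on the front of the case up under the hood, then ease the hood down, neither letting it drop nor forcing it, until the rod's tip sits fully home in the socket under the hood and the rod carries the hood; let go of everything, and leave the other things on the bench as they are.

Things in the scene. Friction and masses are not known exactly. Their poses are not given: they have to be found in the camera images.
- pump_case: Case of the vacuum pump, fixed: an open white steel tub 210 mm deep (its x), 320 wide (its y), rim 90 mm above the bench, pump inside. Origin: centre of its underside, z up; the front looks along its own -x. The hood is hinged on the rear rim, the prop rod hangs outside on the front face near the top. Its frame is called 'case' below.
- hood (a joint): Hood angle, rad: 0 shut, grows as the front edge rises, stop at 1.32. The hood (about 0.95 kg, 210 mm long, 320 wide, flat panel, 30 mm skirts) is held by hinge friction (0.30 N m) above about 1.15; let go below about 1.05 it falls by itself. Resting on the seated rod it stands somewhere from about 0.65 to 0.87, as the rod's length is set. 1 to 6 N at the handle move it.
- hood_hinge (a point): Middle of the hood's hinge line, on the rear rim of the case (105 mm behind its centre, 90 mm above the bench); the hinge line runs along the case's y.
- handle (a point): Middle of the hood's handle: a round steel bar 12 mm thick, 110 mm long, parallel to the hinge line, 40 mm off the hood's front skirt on a post at each end, free all round; its centre line is 251 mm from the hinge line. A gripper pointing down can pinch it and let it turn between the pads. Its frame is the hood's.
- socket (a point): Cup of dark steel on the hood's underside, 19 mm deep, mouth 33 mm wide narrowing to 21 inside. The point is where the centre of the rod's ball tip lies when fully home, 9 mm inside the mouth: 167 mm from the hinge line along the panel, at the same case y as the rod's pivot. Its frame is the hood's (equal to the case's when shut); the cup opens along -z.
- rod: Prop rod. Origin: its pivot, 20 mm before the case's front, 100 mm from the middle towards case -y, 90 mm up; its y axis points along the rod. Down it lies along case +y on a J rest 45 mm from the pivot; it swings up and back by 1.57 rad to stand along (0.689, 0, 0.725) of the case, its tip below the socket; it can go 0.5 rad too far. Stiff pivot: stays where left, 1 to 2 N move it.
- rod_nut (a point): Far face of the lock nut on the rod, 136 mm from the pivot. Before it: nut 19 mm across and 9 long, then a bare 12 mm steel bar to the pivot. Beyond it: an 8 mm thread ending in a steel ball tip 14 mm across, screwed in or out so that the ball's centre is anywhere 163 to 193 mm from the pivot (fixed during the job, not told). Below the lying rod, before the case, is free air.
- notebook: Bystander: closed notebook with dark cover, 150 x 210 x 16 mm, lying on the bench. Origin: centre of its underside.
- screwdriver: Bystander: screwdriver lying on the bench, about 200 mm long along its x. Origin near its middle, underside.
- jar: Bystander: closed glass jar 70 mm across, 90 mm high, standing on the bench. Origin: centre of its underside.
- filter_tray: Bystander: open grey plastic tray 110 x 160 x 40 mm on the bench. Origin: centre of its underside.

How it is judged:
By the outcome, as a careful person would: the job done as asked, in the order asked, and still so for the second after the job is handed in, with the robot touching nothing.
It also fails if it takes over 51 s, if anything falls off the work surface, if the arm or the gripper's body presses on something with over 40 N, if the wrist force passes 120 N, or if a joint passes its speed limit or range.

### The arm

A 6-joint arm with a two-finger parallel gripper is mounted at the origin on the work surface. World frame = base frame: x ahead of the robot, y to its left, z up, the work surface at z = 0. Lengths are in mm, angles in rad, forces in N, time in s.
With the tool pointing down it reaches from about 350 to 1000 mm from the base axis. Payload 7.1 kg.
Tool frame: the origin (TCP) lies at the centre of the arm's flange, where the gripper is bolted on; the fingertips stand 173 mm ahead of it and the grasp point (between the pads) lies 155 mm ahead of it (env.tip_extent is the distance from the TCP to the fingertips, in mm); z points along the fingers, y is the direction in which the jaws open and shut (so a half turn about z gives the same grasp; the last joint's range is limited). The gripper opens to 85 mm and grips with 20 to 120 N. Pads are 22 mm wide; open, the fingers measure 114 mm over their backs; the gripper's body (76 mm by 85 mm) begins 54 mm behind the grasp point. The pads swing forward as they close: fully open they stand 13 mm farther back than shut.
Start: joints at [1.135, 0.423, 1.63, -0, 1.089, -0.019], TCP at [252.991, 571.491, 404.719] pointing down, gripper open.
Joint ranges: [-3, 3], [-0.9, 2.11], [0.09, 2.58], [-1.31, 4.45], [0.11, 2.69], [-2.54, 2.54]. Speed limits (rad/s): [2.39, 2.39, 3.01, 3.14, 3.14, 3.14].

### API

Orientations are given as a unit quaternion [x, y, z, w].
In Python, from bench import env, cams gives the robot as it stands.
- The arm moves only by the tool carry_out, never from a script. Its argument "moves" is text: rows parted by semicolons, each of 7 numbers parted by spaces: the shift along the tool's x, y, z in units of 500 mm (1.0 is 500 mm), then the turn, a rotation vector about the tool's x, y, z in units of 60 degrees (1.0 is 60 degrees), then the gripper command: -1 is shut, 1 is fully open, values between are in proportion. In form: dx dy dz wx wy wz jaw; .... A call has 1 to 20 rows; each row is the pose to reach, as a shift and turn from the pose commanded when the call began, along the tool's axes at that moment; what a row does not reach only later rows make up. A row lasts 1/8 s, in which the tool goes at most 62.5 mm and 10.7 degrees, less where a joint would pass 70% of its speed; a pose out of reach is approached as far as the arm can. A call with a number of a shift or a turn outside -1 to 1 is refused whole. A call with a gripper value outside its range is refused whole. The fingers move at their own pace and stop on an object; "force" is the grip in N (left out, the last holds). Time passes only in rows, so rows that repeat a pose let the fingers close. It gives the time, the measured TCP pose, the force and the opening at its end, in the units of the state.
- env.read_state(): the state, without advancing time (a new reading comes with each control period).
- cams.grab_frame(name): name is "side" or "top"; returns a dict with "img" (480x640x3 uint8, red, green, blue), "K" (3x3 intrinsics, pixels), "extrinsics" (4x4, takes a point from camera to world coordinates). Camera axes: x right, y down, z forward; pixel columns grow to the right and rows downward; lengths in mm; the calibration is good to about 2 mm. A picture is of the moment at which its call begins. There is no depth.
- env.sign_off(): hands the job in, once; it reports no verdict.
The state is a dict: "t": time; "joints": joint angles; "dq": joint speeds; "joint_efforts": joint torques, N m; "tool_pos": TCP position; "orientation": TCP orientation; "ft_force": force on the tool from outside, world axes, zero at the start; "torque": the same for the moment, N m; "width": opening from 0.0 (shut) to 1.0 (fully open).
Only numpy, scipy, OpenCV 4.12 (cv2) and the standard library are available. Lean on these libraries where they do the work, as an engineer would, in place of code of your own. Each camera call takes 0.05 s, during which the arm holds its last target.

## Working session

There is one attempt and no reset: what is moved stays moved. The work goes in short steps, Python scripts to look and compute and a tool call to move; the robot and the scene stay as the last step left them, time stands still between calls to the robot, and variables do not carry over. Pictures are saved under pics/ and viewed, and the job is handed in when it is done.

Besides the shell and the picture viewer there is one more tool, called after "Call:" as name(argument=value, ...) on one line, values as JSON. carry_out: Moves the arm, as the interface text tells. Shifts and turns lie within -1 to 1; 1 stands for 500 mm of shift or 60 degrees of turn. Its arguments: {"type":"object","properties":{"moves":{"type":"string"},"force":{"type":"number"}},"required":["moves"]}

```bash
mkdir -p pics; ls
python3 - <<'E'
from bench import env, cams
import cv2
print(env.read_state())
for n in ("side","top"):
    f=cams.grab_frame(n); cv2.imwrite(f"pics/{n}0.png",f["img"][:,:,::-1]); print(n,f["K"],f["extrinsics"])
E
```

```text
pics
{'t': 0.0, 'joints': array([ 1.13501904e+00,  4.23823111e-01,  1.63068552e+00, -7.78538557e-07,
        1.08857689e+00, -1.90281784e-02]), 'dq': array([0.00114546, 0.00142762, 0.00050993, 0.00210403, 0.00056696,
       0.00072525]), 'joint_efforts': array([-2.25848635e-03, -5.57394433e+01, -2.81733119e+01, -1.55155603e-04,
        7.54363951e-03, -9.95035435e-06]), 'tool_pos': array([252.86968156, 571.25867122, 403.95831434]), 'orientation': array([ 2.06869654e-01,  9.78368228e-01, -7.27294940e-04, -1.67946095e-04]), 'ft_force': array([-0.06937821,  0.70529261,  0.89594965]), 'torque': array([ 0.00887926,  0.01882577, -0.01240527]), 'width': 1.0007699382845412}
side [[562.42111652   0.         325.51076514]
 [  0.         562.42111652 230.50460545]
 [  0.           0.           1.        ]] [[ 6.83152936e-01 -5.60002464e-01  4.68720925e-01 -1.73598593e+02]
 [-7.30274146e-01 -5.25024912e-01  4.37090967e-01 -5.90863370e+02]
 [ 1.31814399e-03 -6.40894751e-01 -7.67627632e-01  1.18320836e+03]
 [ 0.00000000e+00  0.00000000e+00  0.00000000e+00  1.00000000e+00]]
top [[506.62795667   0.         315.33608306]
 [  0.         506.62795667 240.62498971]
 [  0.           0.           1.        ]] [[-1.30431909e-03 -9.88786440e-01  1.49330755e-01  3.21074916e+02]
 [-9.99998584e-01  1.44850025e-03  8.56756964e-04 -6.32998828e+00]
 [-1.06345530e-03 -1.49329426e-01 -9.88786929e-01  1.21184031e+03]
 [ 0.00000000e+00  0.00000000e+00  0.00000000e+00  1.00000000e+00]]
```

View pics/side0.png

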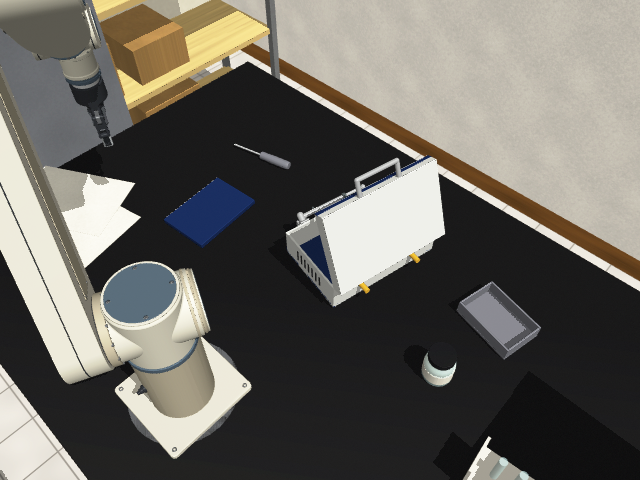

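View pics/top0.png

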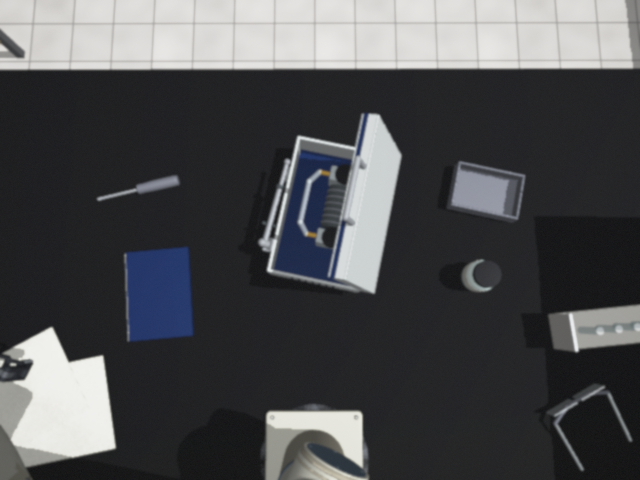

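Run:
```python
import cv2
t=cv2.imread("pics/top0.png"); s=cv2.imread("pics/side0.png")
cv2.imwrite("pics/t0z.png",cv2.resize(t[100:300,230:420],None,fx=3,fy=3,interpolation=cv2.INTER_CUBIC))
cv2.imwrite("pics/s0z.png",cv2.resize(s[145:315,275:455],None,fx=3.5,fy=3.5,interpolation=cv2.INTER_CUBIC))
```

```text
(no output)
```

View pics/t0z.png

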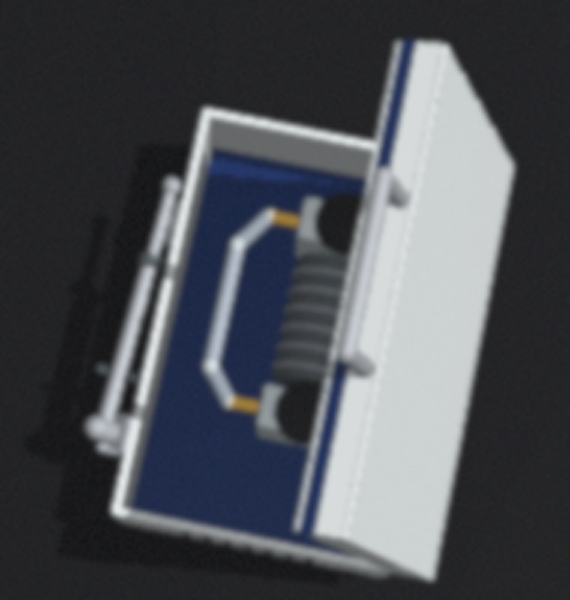

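View pics/s0z.png

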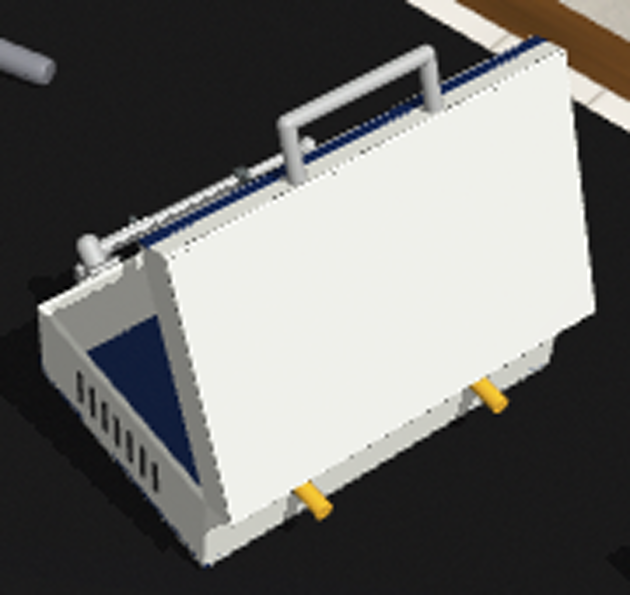

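```bash
cat > h.py <<'E'
import numpy as np
from scipy.spatial.transform import Rotation as R
CAL={'side':(np.array([[562.42111652,0,325.51076514],[0,562.42111652,230.50460545],[0,0,1]]),np.array([[6.83152936e-01,-5.60002464e-01,4.68720925e-01,-1.73598593e+02],[-7.30274146e-01,-5.25024912e-01,4.37090967e-01,-5.90863370e+02],[1.31814399e-03,-6.40894751e-01,-7.67627632e-01,1.18320836e+03],[0,0,0,1]])),
'top':(np.array([[506.62795667,0,315.33608306],[0,506.62795667,240.62498971],[0,0,1]]),np.array([[-1.30431909e-03,-9.88786440e-01,1.49330755e-01,3.21074916e+02],[-9.99998584e-01,1.44850025e-03,8.56756964e-04,-6.32998828e+00],[-1.06345530e-03,-1.49329426e-01,-9.88786929e-01,1.21184031e+03],[0,0,0,1]]))}
def ray(c,uv):
    K,E=CAL[c]; d=E[:3,:3]@np.linalg.solve(K,[uv[0],uv[1],1]); return E[:3,3],d/np.linalg.norm(d)
def onz(c,uv,z):
    o,d=ray(c,uv); return o+d*(z-o[2])/d[2]
def tri(a,b):
    o1,d1=ray('top',a);o2,d2=ray('side',b)
    s=np.linalg.lstsq(np.c_[d1,-d2],o2-o1,rcond=None)[0]
    p,q=o1+s[0]*d1,o2+s[1]*d2
    return (p+q)/2,np.linalg.norm(p-q)
def proj(c,P):
    K,E=CAL[c]; q=K@(E[:3,:3].T@(np.asarray(P,float)-E[:3,3])); return q[:2]/q[2]
E
python3 - <<'E'
from h import *
T=lambda x,y:(230+(x+.5)/3-.5,100+(y+.5)/3-.5)
S=lambda x,y:(275+(x+.5)/3.5-.5,145+(y+.5)/3.5-.5)
np.set_printoptions(precision=1,suppress=True)
a=onz('top',T(115,514),90);b=onz('top',T(206,108),90)
print('front rim',a,b,np.linalg.norm(a-b), onz('side',S(40,308),90))
print('rear bottom -y',onz('side',S(207,566),0), 'rear right',onz('side',S(551,365),0))
y=(b-a)/np.linalg.norm(a-b); x=np.array([y[1],-y[0],0]); print('y',y,'x',x,np.arctan2(x[1],x[0]))
print('centre',(a+b)/2+105*x)
c0=(a+b)/2+105*x
print('rod pivot', tri(T(100,425),S(90,250)),'exp',c0-125*x-100*y)
print('rod tip', tri(T(172,184),S(308,146)))
print('nut', tri(T(150,260),S(242,175)))
h1=tri(T(385,172),S(431,50));h2=tri(T(348,358),S(288,122))
print('handle',h1,h2)
m=(h1[0]+h2[0])/2; r=m-(c0+105*x); print('rel',r@x,r@y,m[2]-90, np.hypot(r@x,m[2]-90),np.arctan2(m[2]-90,-r@x))
E
```

```text
front rim [422.5  99.8  90. ] [736.   33.6  90. ] 320.3937812579759 [420.7  99.4  90. ]
rear bottom -y [385.1 -98.3   0. ] rear right [ 696.6 -168.3    0. ]
y [ 1.  -0.2  0. ] x [-0.2 -1.   0. ] -1.778809647602472
centre [557.5 -36.   90. ]
rod pivot (array([488.2, 113.3,  86.9]), np.float64(3.472756073427164)) exp [485.5 106.9  90. ]
rod tip (array([672.1,  59.7,  97.2]), np.float64(2.428560707558978))
nut (array([612.7,  75.5,  98.9]), np.float64(1.3654618792635078))
handle (array([605.7, -82.3, 332.2]), np.float64(0.8906023457455963)) (array([492.6, -59.6, 334.8]), np.float64(1.5861164244368942))
rel -69.10920361054417 -0.9720026905927663 243.51208396304287 253.12885465649248 1.2942655705217958
```

Run:
```python
from h import *
from bench import env
print([a for a in dir(env) if a[0]!='_'])
np.set_printoptions(precision=1,suppress=True)
Ti=lambda p:((p[0]-230+.5)*3-.5,(p[1]-100+.5)*3-.5)
Si=lambda p:((p[0]-275+.5)*3.5-.5,(p[1]-145+.5)*3.5-.5)
for yaw in (-1.779,-1.784,-1.79):
    x=np.array([np.cos(yaw),np.sin(yaw),0]);y=np.array([-x[1],x[0],0]);c=np.array([557.5,-36,0])
    P=c-125*x-100*y+[0,0,90]
    for r in (0,45,127,136,170,190): print(yaw,r,np.array(Ti(proj('top',P+r*y))),np.array(Si(proj('side',P+r*y))))
import cv2
t=cv2.imread("pics/top0.png"); s=cv2.imread("pics/side0.png")
a=cv2.resize(t[150:255,255:300],None,fx=7,fy=7,interpolation=cv2.INTER_CUBIC)
b=cv2.resize(s[175:230,290:375],None,fx=7,fy=7,interpolation=cv2.INTER_CUBIC)
cv2.imwrite("pics/t0r.png",a[:600]); cv2.imwrite("pics/s0r.png",b)
```

```text
['MotionError', 'read_state', 'sign_off', 'tip_extent']
-1.779 0 [106.5 429.7] [ 95.7 253.3]
-1.779 45 [119.6 371.6] [146.  227.4]
-1.779 127 [143.3 267.5] [234.8 181.6]
-1.779 136 [145.8 256.2] [244.4 176.6]
-1.779 170 [155.5 213.8] [280.  158.3]
-1.779 190 [161.1 189. ] [300.7 147.6]
-1.784 0 [106.  428.8] [ 96.  252.5]
-1.784 45 [119.5 370.8] [146.5 226.8]
-1.784 127 [143.6 266.8] [235.6 181.3]
-1.784 136 [146.3 255.5] [245.2 176.4]
-1.784 170 [156.1 213.1] [280.9 158.2]
-1.784 190 [161.9 188.3] [301.7 147.6]
-1.79 0 [105.4 427.6] [ 96.4 251.6]
-1.79 45 [119.3 369.7] [147.1 226.1]
-1.79 127 [144.1 265.9] [236.5 181. ]
-1.79 136 [146.8 254.6] [246.1 176.2]
-1.79 170 [156.9 212.3] [282.  158.1]
-1.79 190 [162.8 187.6] [302.9 147.6]
```

View pics/t0r.png

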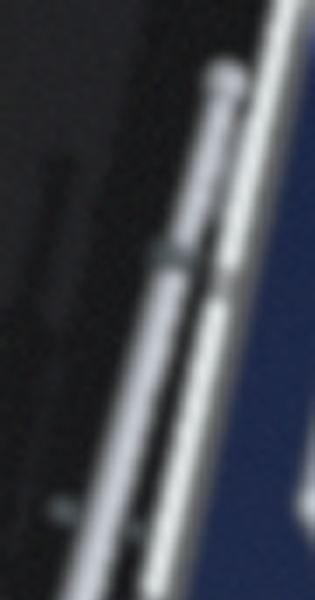

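View pics/s0r.png

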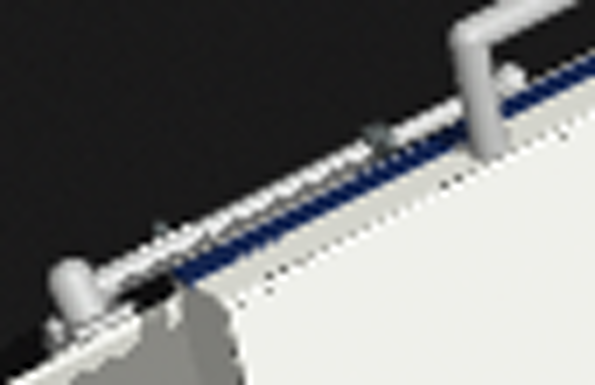

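Run:
```python
from h import *
np.set_printoptions(precision=2,suppress=True)
b=tri((286.6,161.0),(362.9,185.4));n=tri((279.3,185.6),(343.6,194.2));print(b,n,np.linalg.norm(b[0]-n[0])+131.5)
yaw=-1.784
x=np.array([np.cos(yaw),np.sin(yaw),0]);y=np.array([-x[1],x[0],0]);c=np.array([557.5,-36,0])
P=c-125*x-100*y+[0,0,90]; d=.689*x+[0,0,.725]; nn=.725*x-[0,0,.689]
print('P',P,'d',d,'n',nn,'y',y,'x',x)
for q in (b,n): v=q[0]-P; print(np.linalg.norm(v),v@y,v@d,v@nn,np.arctan2(v@d,v@y))
R0=R.from_quat([.20687,.97837,-.0007,-.0002])
for s in (1,-1):
  for th in (0.05,1.57):
    t=-np.sin(th)*y+np.cos(th)*d
    M=np.c_[np.cross(s*t,nn),s*t,nn]
    print(s,th,(R0.inv()*R.from_matrix(M)).as_rotvec(True), R.from_matrix(M).as_matrix()[:,0])
```

```text
(array([671.67,  59.88, 100.78]), np.float64(0.6370057095273991)) (array([614.03,  76.62,  98.93]), np.float64(2.3774679623487756)) 191.54717934366917
P [486.21 107.33  90.  ] d [-0.15 -0.67  0.72] n [-0.15 -0.71 -0.69] y [ 0.98 -0.21  0.  ] x [-0.21 -0.98  0.  ]
191.73109551353835 191.29460695126372 12.73338586447338 -2.2594399931256848 0.06646621948795181
131.75713519645768 131.4205299628873 8.521779253014826 -3.9996135949917724 0.06475293837119109
1 0.05 [ -8.61 -67.32 157.96] [ 0.97 -0.24  0.04]
1 1.57 [ 40.88  33.3  -95.45] [-0.14 -0.67  0.72]
-1 0.05 [46.05 -5.89 -8.3 ] [-0.97  0.24 -0.04]
-1 1.57 [ 31.58 -38.77  73.7 ] [ 0.14  0.67 -0.72]
```

```bash
cat >> h.py <<'E'
yaw=-1.784
cx=np.array([np.cos(yaw),np.sin(yaw),0]);cy=np.array([-cx[1],cx[0],0]);cc=np.array([557.5,-36,0])
P=cc-125*cx-100*cy+[0,0,90]; d=.689*cx+[0,0,.725]; nn=.725*cx-[0,0,.689]
def rodpose(th,r,back,s=-1,extra=0):
    t=-np.sin(th)*cy+np.cos(th)*d; u=np.cos(th)*cy+np.sin(th)*d
    return P+r*u+extra*t-back*nn, R.from_matrix(np.c_[np.cross(s*t,nn),s*t,nn])
def row(p0,q0,p,Rt):
    R0=R.from_quat(q0); sh=R0.inv().apply(np.asarray(p)-p0)/500
    w=(R0.inv()*Rt).as_rotvec(True)/60
    return np.round(np.r_[sh,w],4)
E
python3 - <<'E'
from h import *
p0=[252.991,571.491,404.719];q0=[.20687,.97837,-.0007,-.0002]
p,Rt=rodpose(.065,105,258); print(p,Rt.as_quat(),row(p0,q0,p,Rt))
E
```

```text
[627.20310066 263.38082179 272.70664143] [ 0.12740854  0.91005905 -0.39332789 -0.029202  ] [-0.9338 -0.2601  0.2643  0.7665 -0.1039 -0.1249]
```

Call:
carry_out(moves="-0.1 -0.03 0.03 0.1 -0.01 -0.01 -0.06; -0.2 -0.06 0.06 0.2 -0.03 -0.03 -0.06; -0.3 -0.09 0.09 0.3 -0.04 -0.05 -0.06; -0.4 -0.11 0.11 0.4 -0.05 -0.06 -0.06; -0.5 -0.14 0.14 0.5 -0.06 -0.08 -0.06; -0.6 -0.17 0.17 0.6 -0.08 -0.1 -0.06; -0.7 -0.2 0.2 0.7 -0.09 -0.11 -0.06; -0.8 -0.23 0.23 0.766 -0.1 -0.12 -0.06; -0.9 -0.25 0.25 0.766 -0.104 -0.125 -0.06; -0.934 -0.26 0.264 0.766 -0.104 -0.125 -0.06; -0.934 -0.26 0.264 0.766 -0.104 -0.125 -0.06; -0.934 -0.26 0.264 0.766 -0.104 -0.125 -0.06", force=20)

```text
t: 1.6
tool_pos: [626.5, 264.5, 272.9]
orientation: [0.127, 0.911, -0.392, -0.029]
ft_force: [-0.2, 1.3, 0.5]
width: 0.471
```

Run:
```python
from h import *
from bench import env
s=env.read_state(); print(s)
p,Rt=rodpose(.065,105,258); print(p-s['tool_pos'],(Rt.inv()*R.from_quat(s['orientation'])).magnitude())
```

```text
{'t': 1.6, 'joints': array([ 0.48606748,  0.7776795 ,  1.43572571, -0.58781964,  1.52952649,
       -0.59565911]), 'dq': array([ 0.01116671, -0.00821033,  0.00025903, -0.00359724, -0.00187833,
       -0.00149894]), 'joint_efforts': array([-1.15210265e+00, -6.88523841e+01, -2.25065821e+01, -1.89415410e+00,
        2.38100655e+00,  4.41205048e-04]), 'tool_pos': array([626.45973593, 264.48573556, 272.91260451]), 'orientation': array([ 0.12707811,  0.91050182, -0.39242507, -0.02898541]), 'ft_force': array([-0.20386853,  1.30348431,  0.49448093]), 'torque': array([ 0.33058297, -0.06798765, -0.03109776]), 'width': 0.47066192897902476}
[ 0.74336474 -1.10491377 -0.20596308] 0.002160749445554438
```

Call:
carry_out(moves="0 0 0.06 0 0 0 -0.06; 0 0 0.11 0 0 0 -0.06; 0 0 0.15 0 0 0 -0.06; 0 0 0.18 0 0 0 -0.06; 0 0 0.2 0 0 0 -0.06; 0 0 0.2 0 0 0 -0.06")

```text
t: 2.35
tool_pos: [612.0, 192.6, 203.4]
orientation: [0.128, 0.91, -0.393, -0.029]
ft_force: [0.9, 0.9, -0.5]
width: 0.472
```

Run:
```python
from h import *
from bench import env,cams
import cv2
s=env.read_state(); 
p,Rt=rodpose(.065,105,158); print(p-s['tool_pos'],s['ft_force'],s['width'])
t=cams.grab_frame('top')['img'][:,:,::-1]; s=cams.grab_frame('side')['img'][:,:,::-1]
a=cv2.resize(t[130:280,210:360],None,fx=4,fy=4,interpolation=cv2.INTER_CUBIC)[:,:400]
b=cv2.resize(s[130:280,280:380],None,fx=4,fy=4,interpolation=cv2.INTER_CUBIC)
cv2.imwrite("pics/m1.png",np.hstack([a,b]))
```

```text
[-0.16655486 -0.06267599  0.39366401] [ 0.94065958  0.8789937  -0.47274166] 0.4721492522325541
```

View pics/m1.png

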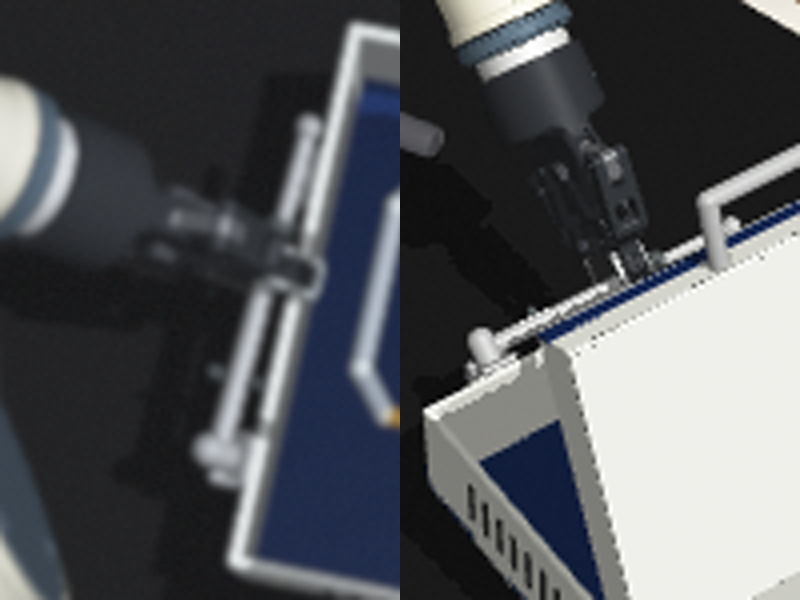

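Run:
```python
from h import *
np.set_printoptions(precision=4,suppress=True,linewidth=150)
p0,R0=rodpose(.065,105,158)
for th in np.linspace(.065,1.571,17)[1:]:
    p,Rt=rodpose(th,105,158); print(round(th,3),np.round(row(p0,R0.as_quat(),p,Rt),3))
```

```text
0.159 [ 0.001 -0.02  -0.    -0.    -0.     0.09 ]
0.253 [ 0.004 -0.039 -0.    -0.     0.     0.18 ]
0.347 [ 0.008 -0.058 -0.    -0.    -0.     0.27 ]
0.442 [ 0.015 -0.077 -0.    -0.     0.     0.36 ]
0.536 [ 0.023 -0.095  0.    -0.    -0.     0.449]
0.63 [ 0.033 -0.112  0.    -0.     0.     0.539]
0.724 [ 0.044 -0.129 -0.    -0.     0.     0.629]
0.818 [ 0.057 -0.144  0.    -0.     0.     0.719]
0.912 [ 0.071 -0.157  0.    -0.     0.     0.809]
1.006 [ 0.086 -0.17  -0.    -0.     0.     0.899]
1.1 [ 0.103 -0.181  0.    -0.    -0.     0.989]
1.194 [ 0.12  -0.19  -0.    -0.     0.     1.078]
1.289 [ 0.138 -0.198  0.    -0.    -0.     1.168]
1.383 [ 0.157 -0.203  0.    -0.     0.     1.258]
1.477 [ 0.177 -0.207 -0.    -0.     0.     1.348]
1.571 [ 0.196 -0.21   0.    -0.     0.     1.438]
```

Swing to about 1.0 rad first, narrowing the jaws on the way.

Call:
carry_out(moves="0.001 -0.01 0 0 0 0.045 -0.06; 0.001 -0.02 0 0 0 0.09 -0.06; 0.003 -0.03 0 0 0 0.135 -0.06; 0.004 -0.039 0 0 0 0.18 -0.06; 0.008 -0.058 0 0 0 0.27 -0.06; 0.015 -0.077 0 0 0 0.36 -0.06; 0.023 -0.095 0 0 0 0.449 -0.1; 0.033 -0.112 0 0 0 0.539 -0.2; 0.044 -0.129 0 0 0 0.629 -0.3; 0.057 -0.144 0 0 0 0.719 -0.4; 0.071 -0.157 0 0 0 0.809 -0.5; 0.086 -0.17 0 0 0 0.899 -0.58; 0.086 -0.17 0 0 0 0.899 -0.58")

```text
t: 4.08
tool_pos: [552.9, 148.2, 263.9]
orientation: [0.526, 0.754, -0.362, 0.153]
ft_force: [-0.1, 0.0, -0.4]
width: 0.21
```

Run:
```python
from h import *
from bench import env,cams
import cv2
s=env.read_state(); 
p,Rt=rodpose(1.006,105,158); print(p-s['tool_pos'],s['ft_force'],s['width'],s['joints'])
t=cams.grab_frame('top')['img'][:,:,::-1]; s=cams.grab_frame('side')['img'][:,:,::-1]
a=cv2.resize(t[130:280,210:360],None,fx=4,fy=4,interpolation=cv2.INTER_CUBIC)[:,:400]
b=cv2.resize(s[130:280,280:380],None,fx=4,fy=4,interpolation=cv2.INTER_CUBIC)
cv2.imwrite("pics/m2.png",np.hstack([a,b]))
```

```text
[-0.46892253 -0.49935983 -0.73750915] [-0.13517902  0.00454562 -0.38512246] 0.20960980332150936 [ 0.37551334  0.6569622   1.72956623 -0.66699676  1.33977463  0.38142057]
```

View pics/m2.png

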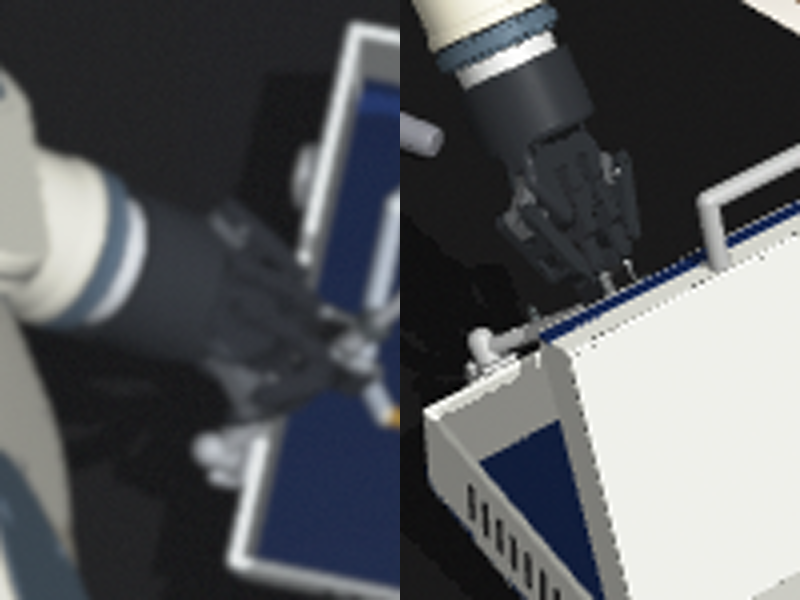

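Run:
```python
from h import *
np.set_printoptions(precision=4,suppress=True,linewidth=150)
p0,R0=rodpose(1.006,105,158)
for th in np.linspace(1.006,1.571,7)[1:]:
    p,Rt=rodpose(th,105,158); print(round(th,3),np.round(row(p0,R0.as_quat(),p,Rt),3))
```

```text
1.1 [ 0.001 -0.02  -0.     0.    -0.     0.09 ]
1.194 [ 0.004 -0.039  0.    -0.    -0.     0.18 ]
1.288 [ 0.008 -0.058  0.     0.     0.     0.27 ]
1.383 [ 0.015 -0.077 -0.    -0.    -0.     0.36 ]
1.477 [ 0.023 -0.095 -0.     0.    -0.     0.45 ]
1.571 [ 0.033 -0.112 -0.     0.     0.     0.54 ]
```

Call:
carry_out(moves="0.001 -0.02 0 0 0 0.09 -0.58; 0.004 -0.039 0 0 0 0.18 -0.58; 0.008 -0.058 0 0 0 0.27 -0.58; 0.015 -0.077 0 0 0 0.36 -0.6; 0.023 -0.095 0 0 0 0.45 -0.62; 0.033 -0.112 0 0 0 0.54 -0.64; 0.033 -0.112 0 0 0 0.54 -0.68; 0.033 -0.112 0 0 0 0.54 -0.74; 0.033 -0.112 0 0 0 0.54 -0.8; 0.033 -0.112 0 0 0 0.54 -0.8", force=20)

```text
t: 5.42
tool_pos: [495.7, 148.9, 274.5]
orientation: [0.716, 0.577, -0.306, 0.247]
ft_force: [-1.7, 3.5, 1.7]
width: 0.128
```

Run:
```python
from h import *
from bench import env,cams
import cv2
s=env.read_state(); 
p,Rt=rodpose(1.571,105,158); print(p-s['tool_pos'],s['ft_force'],s['width'],s['joints'])
t=cams.grab_frame('top')['img'][:,:,::-1]; s=cams.grab_frame('side')['img'][:,:,::-1]
a=cv2.resize(t[130:280,210:360],None,fx=4,fy=4,interpolation=cv2.INTER_CUBIC)[:,:400]
b=cv2.resize(s[130:280,280:380],None,fx=4,fy=4,interpolation=cv2.INTER_CUBIC)
cv2.imwrite("pics/m3.png",np.hstack([a,b]))
```

```text
[-0.59789463 -0.35996239  0.45735325] [-1.66599515  3.50047362  1.70075596] 0.12828317267440506 [ 0.41365636  0.58627473  1.84760242 -0.64989051  1.31916853  0.99684976]
```

View pics/m3.png

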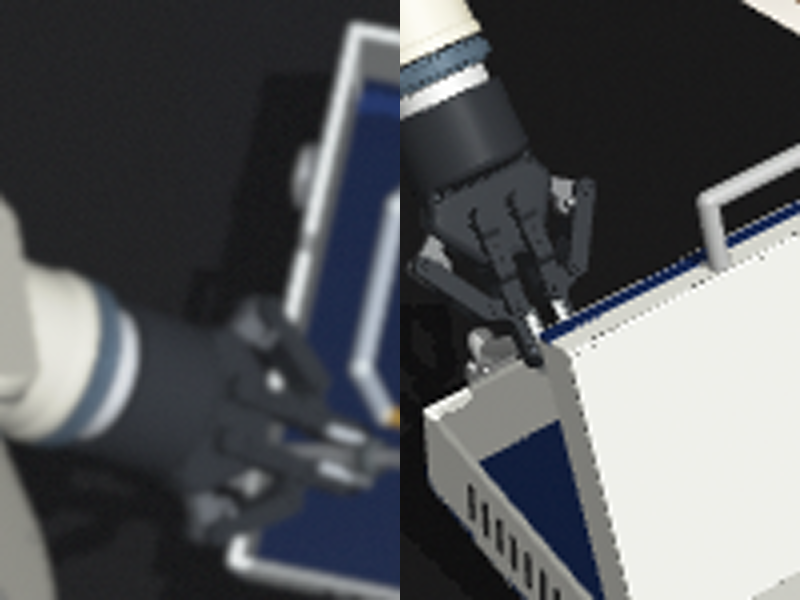

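Call:
carry_out(moves="0 0 0 0 0 0 -0.4; 0 0 0 0 0 0 -0.2; 0 0 0 0 0 0 -0.2; 0 0 -0.06 0 0 0 -0.2; 0 0 -0.14 0 0 0 -0.2; 0 0 -0.24 0 0 0 -0.2; 0 0 -0.34 0 0 0 -0.2; 0 0 -0.4 0 0 0 -0.2; 0 0 -0.4 0 0 0 -0.2")

```text
t: 6.65
tool_pos: [526.4, 291.4, 414.0]
orientation: [0.716, 0.577, -0.304, 0.248]
ft_force: [-0.6, -0.7, -0.2]
width: 0.398
```

Run:
```python
from h import *
from bench import env,cams
import cv2
s=env.read_state(); 
print(s['tool_pos'],s['orientation'],s['ft_force'],s['width'],s['joints'],s['t'])
t=cams.grab_frame('top')['img'][:,:,::-1]; s=cams.grab_frame('side')['img'][:,:,::-1]
cv2.imwrite("pics/t4.png",t);cv2.imwrite("pics/s4.png",s)
a=cv2.resize(t[130:280,240:340],None,fx=4,fy=4,interpolation=cv2.INTER_CUBIC)
b=cv2.resize(s[130:280,280:380],None,fx=4,fy=4,interpolation=cv2.INTER_CUBIC)
cv2.imwrite("pics/m4.png",np.hstack([a,b]))
T=lambda q:((q[0]-240+.5)*4-.5,(q[1]-130+.5)*4-.5)
for th in (1.5,1.571,1.64):
  u=np.cos(th)*cy+np.sin(th)*d
  print(th,T(proj('top',P+191.6*u)),T(proj('top',P+131.5*u)))
```

```text
[526.44326392 291.4462768  414.00270056] [ 0.71614256  0.57722871 -0.30411676  0.24791095] [-0.55525028 -0.67853433 -0.19606271] 0.39831837097423534 [ 0.59248067  0.51443386  1.55589191 -0.53084386  1.69451523  0.91306569] 6.65
1.5 (np.float64(341.0602223103615), np.float64(439.86931159236144)) (np.float64(258.9912556609463), np.float64(443.97891363877693))
1.571 (np.float64(335.97196707915737), np.float64(466.7260892151262)) (np.float64(255.52178875713753), np.float64(461.62790442315475))
1.64 (np.float64(329.71141694160315), np.float64(492.84877855898026)) (np.float64(251.32681328471517), np.float64(478.773523646943))
```

View pics/m4.png

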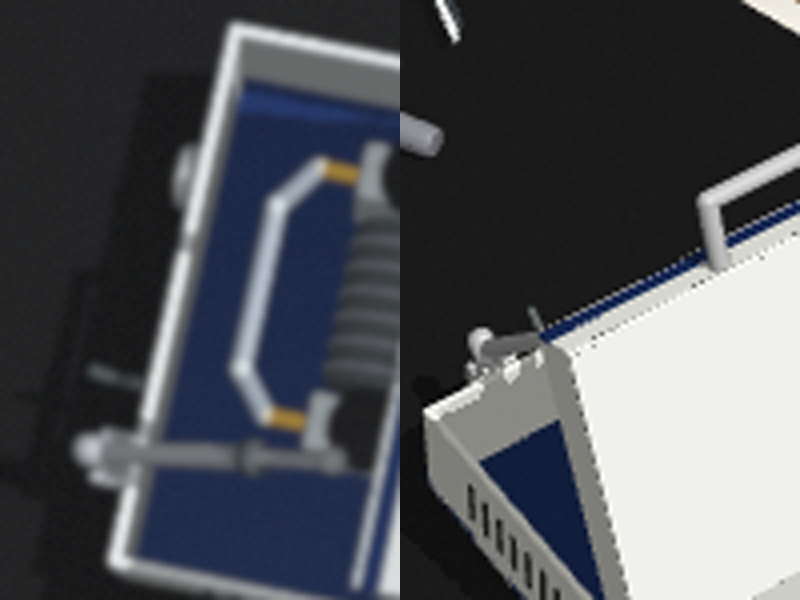

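```bash
cat >> h.py <<'E'
Rd=R.from_matrix(np.c_[np.cross(cx,[0,0,-1]),cx,[0,0,-1.]])
H=cc+105*cx+[0,0,90]
def hpose(a,up=157): # a=handle angle above hinge
    return H+251*(-np.cos(a)*cx+np.array([0,0,np.sin(a)]))+[0,0,up]
E
python3 - <<'E'
from h import *
from bench import env
np.set_printoptions(precision=4,suppress=True,linewidth=150)
s=env.read_state();p0,q0=s['tool_pos'],s['orientation']
print(row(p0,q0,[535,150,600],Rd)); print(hpose(1.294),hpose(.938))
print(row([535,150,600],Rd.as_quat(),hpose(1.294,257),Rd))
E
```

```text
[-0.4582  0.0776 -0.0647  0.6045  0.6041  1.4094]
[549.7964 -71.5835 488.4459] [566.692    6.4583 449.4006]
[0.1227 0.4269 0.0231 0.     0.     0.    ]
```

Call:
carry_out(moves="-0.07 0.01 -0.01 0.045 0.045 0.1 0; -0.15 0.025 -0.02 0.09 0.09 0.21 0; -0.23 0.04 -0.03 0.135 0.135 0.32 0; -0.31 0.053 -0.04 0.18 0.18 0.43 0.04; -0.39 0.065 -0.05 0.23 0.23 0.54 0.04; -0.44 0.075 -0.06 0.27 0.27 0.63 0.04; -0.458 0.078 -0.065 0.302 0.302 0.705 0.04")

```text
t: 7.62
tool_pos: [535.2, 148.5, 600.8]
orientation: [0.942, 0.256, -0.168, 0.136]
ft_force: [-0.4, -0.1, -0.4]
width: 0.521
```

Run:
```python
from h import *
from bench import env
np.set_printoptions(precision=4,suppress=True,linewidth=150)
s=env.read_state();p0,q0=s['tool_pos'],s['orientation']; print(p0,s['joints'])
print(row(p0,q0,[535,150,600],Rd)); print(row(p0,q0,hpose(1.294,257),Rd))
```

```text
[535.2212 148.47   600.8032] [ 0.3069  0.2308  1.4792 -0.2597  1.7818  1.3373]
[ 0.0016 -0.0031  0.0005  0.3008  0.3004  0.699 ]
[-0.1592  0.3774  0.1656  0.3008  0.3004  0.699 ]
```

Call:
carry_out(moves="-0.01 0.03 0.01 0.05 0.05 0.11 0.04; -0.03 0.08 0.03 0.1 0.1 0.23 0.04; -0.06 0.14 0.06 0.15 0.15 0.35 0.04; -0.09 0.21 0.09 0.2 0.2 0.47 0.04; -0.12 0.28 0.12 0.25 0.25 0.58 0.04; -0.145 0.34 0.15 0.3 0.3 0.7 0.04; -0.159 0.377 0.166 0.301 0.3 0.699 0.04; -0.159 0.377 0.166 0.301 0.3 0.699 0.04; -0.159 0.377 0.166 0.301 0.3 0.699 0.04")

```text
t: 8.75
tool_pos: [550.8, -69.4, 587.2]
orientation: [0.995, -0.104, -0.002, 0.0]
ft_force: [-0.0, -0.2, -0.0]
width: 0.524
```

Run:
```python
from h import *
from bench import env,cams
import cv2
np.set_printoptions(precision=4,suppress=True,linewidth=150)
s=env.read_state();p0,q0=s['tool_pos'],s['orientation']; print(p0,s['joints'],s['ft_force'])
print(row(p0,q0,hpose(1.294,157),Rd))
t=cams.grab_frame('top')['img'][:,:,::-1]; s=cams.grab_frame('side')['img'][:,:,::-1]
a=cv2.resize(t[100:280,260:400],None,fx=2.8,fy=2.8,interpolation=cv2.INTER_CUBIC)
b=cv2.resize(s[70:250,290:430],None,fx=2.8,fy=2.8,interpolation=cv2.INTER_CUBIC)
cv2.imwrite("pics/m5.png",np.hstack([a,b]))
```

```text
[550.762  -69.3808 587.2449] [-0.1467  0.1587  1.5717 -0.0003  1.4146  1.6327] [-0.0213 -0.1522 -0.0121]
[-0.0003  0.0046  0.1976  0.0005  0.0032  0.0044]
```

View pics/m5.png

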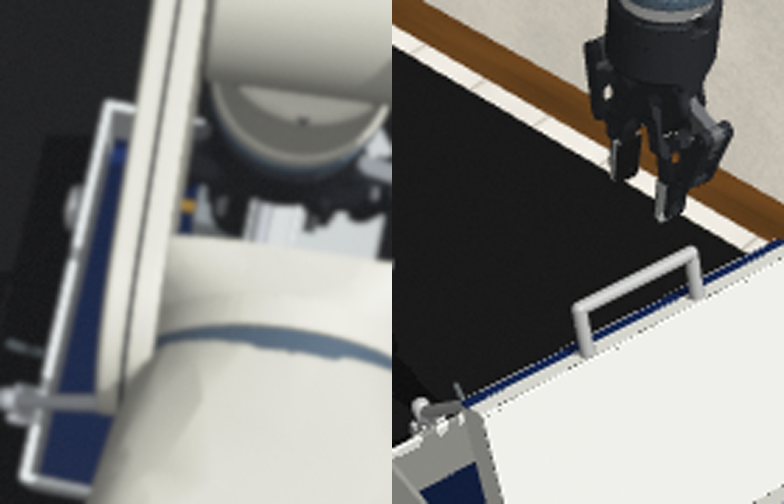

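Call:
carry_out(moves="0 0.004 0.05 0 0 0 0.04; 0 0.004 0.1 0 0 0 0.04; 0 0.004 0.14 0 0 0 0.04; 0 0.004 0.17 0 0 0 0.04; 0 0.004 0.19 0 0 0 0.04; 0 0.004 0.197 0 0 0 0.04; 0 0.004 0.197 0 0 0 0.04")

```text
t: 9.72
tool_pos: [550.7, -71.3, 490.0]
orientation: [0.995, -0.104, -0.001, 0.0]
ft_force: [-0.5, 0.1, 0.2]
width: 0.516
```

Run:
```python
from h import *
from bench import env,cams
import cv2
np.set_printoptions(precision=4,suppress=True,linewidth=150)
s=env.read_state();p0,q0=s['tool_pos'],s['orientation']; print(p0-hpose(1.294),s['ft_force'])
s=cams.grab_frame('side')['img'][:,:,::-1]
b=cv2.resize(s[100:220,320:440],None,fx=5,fy=5,interpolation=cv2.INTER_CUBIC)
cv2.imwrite("pics/m6.png",b)
```

```text
[0.8862 0.3071 1.5615] [-0.4763  0.0949  0.1664]
```

View pics/m6.png

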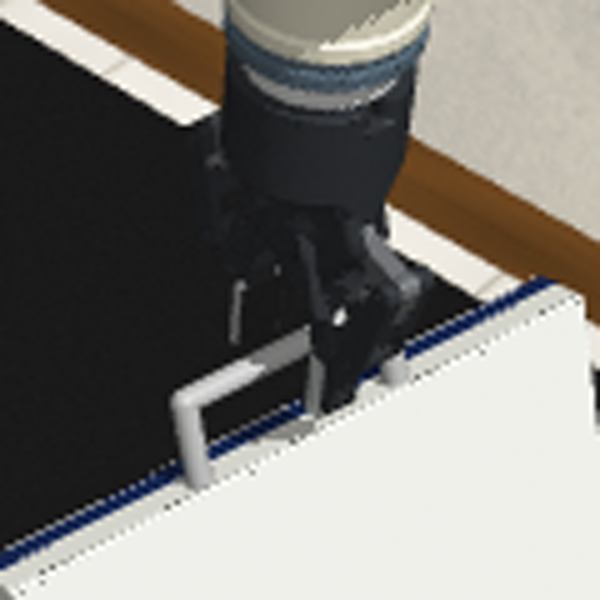

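Call:
carry_out(moves="0 0 0 0 0 0 -0.2; 0 0 0 0 0 0 -0.4; 0 0 0 0 0 0 -0.5; 0 0 0 0 0 0 -0.6; 0 0 0 0 0 0 -0.66; 0 0 0 0 0 0 -0.72; 0 0 0 0 0 0 -0.76; 0 0 0 0 0 0 -0.8; 0 0 0 0 0 0 -0.8", force=20)

```text
t: 10.9
tool_pos: [550.6, -71.2, 490.0]
orientation: [0.995, -0.104, -0.001, 0.0]
ft_force: [-0.5, 2.8, 4.7]
width: 0.132
```

Run:
```python
from h import *
from bench import env
np.set_printoptions(precision=4,suppress=True,linewidth=150)
s=env.read_state();p0,q0=s['tool_pos'],s['orientation']; print(p0,p0-hpose(1.294),s['ft_force'],s['width'],s['t'])
# arc in tool frame, from handle angle a0
a0=np.arccos((H-p0)@cx/251); print('a0',a0)
for a in np.arange(a0,.86,-.02):
    v=hpose(a)-hpose(a0); print(round(a,3),round(a-a0,2),np.round(R.from_quat(q0).inv().apply(v)/500,4))
```

```text
[550.6172 -71.1673 490.0475] [0.8208 0.4162 1.6016] [-0.4908  2.7921  4.6718] 0.1323314858841454 10.9
a0 1.2915950715510314
1.292 0.0 [0. 0. 0.]
1.272 -0.02 [ 0.0001 -0.0096  0.0029]
1.252 -0.04 [ 0.0001 -0.0192  0.0059]
1.232 -0.06 [ 0.0002 -0.0287  0.0092]
1.212 -0.08 [ 0.0002 -0.0381  0.0126]
1.192 -0.1 [ 0.0003 -0.0475  0.0162]
1.172 -0.12 [ 0.0003 -0.0568  0.02  ]
1.152 -0.14 [ 0.0004 -0.066   0.024 ]
1.132 -0.16 [ 0.0004 -0.0751  0.0282]
1.112 -0.18 [ 0.0005 -0.0842  0.0325]
1.092 -0.2 [ 0.0006 -0.0931  0.0371]
1.072 -0.22 [ 0.0006 -0.102   0.0418]
1.052 -0.24 [ 0.0007 -0.1107  0.0467]
1.032 -0.26 [ 0.0007 -0.1194  0.0518]
1.012 -0.28 [ 0.0008 -0.128   0.057 ]
0.992 -0.3 [ 0.0008 -0.1364  0.0624]
0.972 -0.32 [ 0.0009 -0.1448  0.068 ]
0.952 -0.34 [ 0.0009 -0.153   0.0737]
0.932 -0.36 [ 0.001  -0.1611  0.0796]
0.912 -0.38 [ 0.001  -0.1691  0.0857]
0.892 -0.4 [ 0.0011 -0.177   0.0919]
0.872 -0.42 [ 0.0011 -0.1848  0.0983]
```

Call:
carry_out(moves="0 -0.01 0.003 0 0 0 -0.8; 0 -0.019 0.006 0 0 0 -0.8; 0 -0.029 0.009 0 0 0 -0.8; 0 -0.038 0.013 0 0 0 -0.8; 0 -0.047 0.016 0 0 0 -0.8; 0 -0.057 0.02 0 0 0 -0.8; 0 -0.066 0.024 0 0 0 -0.8; 0 -0.075 0.028 0 0 0 -0.8; 0 -0.084 0.033 0 0 0 -0.8; 0 -0.093 0.037 0 0 0 -0.8; 0.001 -0.102 0.042 0 0 0 -0.8; 0.001 -0.102 0.042 0 0 0 -0.8")

```text
t: 12.4
tool_pos: [561.6, -20.9, 468.5]
orientation: [0.995, -0.104, -0.001, -0.0]
ft_force: [-0.8, 5.9, 3.7]
width: 0.134
```

Run:
```python
from h import *
from bench import env,cams
import cv2
np.set_printoptions(precision=4,suppress=True,linewidth=150)
s=env.read_state();p0,q0=s['tool_pos'],s['orientation']; print(p0-hpose(1.072),s['ft_force'],s['width'],s['t'])
t=cams.grab_frame('top')['img'][:,:,::-1]; s=cams.grab_frame('side')['img'][:,:,::-1]
a=cv2.resize(t[100:280,260:400],None,fx=2.8,fy=2.8,interpolation=cv2.INTER_CUBIC)
b=cv2.resize(s[100:280,290:430],None,fx=2.8,fy=2.8,interpolation=cv2.INTER_CUBIC)
cv2.imwrite("pics/m7.png",np.hstack([a,b]))
```

```text
[0.8764 0.4165 1.0915] [-0.7564  5.9472  3.6859] 0.13403612665376877 12.4
```

View pics/m7.png

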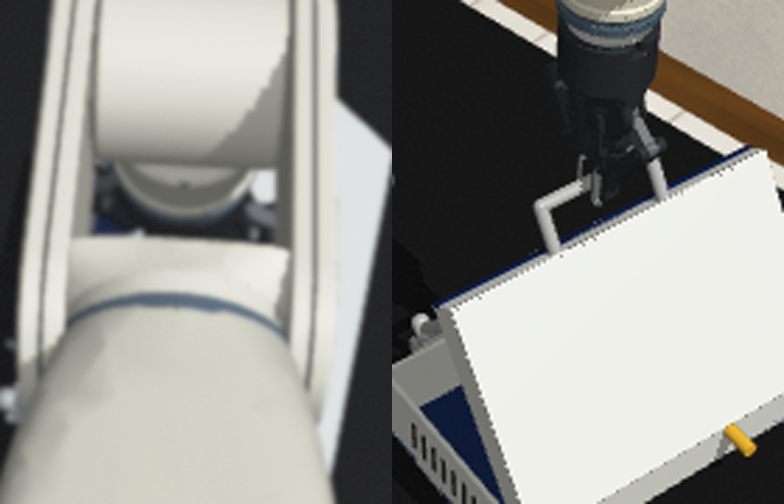

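Call:
carry_out(moves="0 -0.0044 0.0025 0 0 0 -0.8; 0 -0.0087 0.0049 0 0 0 -0.8; 0 -0.013 0.0074 0 0 0 -0.8; 0 -0.0174 0.01 0 0 0 -0.8; 0 -0.0174 0.01 0 0 0 -0.8")

```text
t: 13.12
tool_pos: [563.3, -12.5, 463.6]
orientation: [0.995, -0.104, -0.001, -0.0]
ft_force: [-0.6, 5.0, 4.0]
width: 0.127
```

Run:
```python
from bench import env
s=env.read_state(); print(s['tool_pos'],s['ft_force'],s['torque'],s['joint_efforts'])
```

```text
[563.29370933 -12.54897877 463.64162849] [-0.60580528  5.00840977  4.00967278] [ 0.7562107   0.12829406 -0.01818242] [-2.92284831e+00 -4.49888277e+01 -2.83277678e+01 -1.25793748e+00
 -2.55869692e-01  9.90327535e-04]
```

Call:
carry_out(moves="0 -0.0043 0.0026 0 0 0 -0.8; 0 -0.0086 0.0052 0 0 0 -0.8; 0 -0.0086 0.0052 0 0 0 -0.8")

```text
t: 13.5
tool_pos: [564.2, -8.4, 461.0]
orientation: [0.995, -0.104, -0.001, -0.0]
ft_force: [0.2, 4.9, 4.9]
width: 0.124
```

Call:
carry_out(moves="0 -0.0042 0.0027 0 0 0 -0.8; 0 -0.0084 0.0054 0 0 0 -0.8; 0 -0.0084 0.0054 0 0 0 -0.8")

```text
t: 13.88
tool_pos: [565.1, -4.3, 458.3]
orientation: [0.995, -0.104, -0.001, -0.0]
ft_force: [-0.3, 5.6, 3.4]
width: 0.132
```

Call:
carry_out(moves="0 -0.0041 0.0029 0 0 0 -0.8; 0 -0.0082 0.0057 0 0 0 -0.8; 0 -0.0082 0.0057 0 0 0 -0.8")

```text
t: 14.25
tool_pos: [565.9, -0.2, 455.5]
orientation: [0.995, -0.104, -0.001, -0.0]
ft_force: [-0.6, 5.9, 4.1]
width: 0.133
```

Call:
carry_out(moves="0 -0.0041 0.003 0 0 0 -0.8; 0 -0.0041 0.003 0 0 0 -0.8")

```text
t: 14.5
tool_pos: [566.3, 1.8, 454.0]
orientation: [0.995, -0.104, -0.001, -0.0]
ft_force: [-0.5, 6.3, 5.0]
width: 0.132
```

Run:
```python
from h import *
from bench import env,cams
import cv2
np.set_printoptions(precision=4,suppress=True,linewidth=150)
s=env.read_state();p0,q0=s['tool_pos'],s['orientation']; print(p0,p0-hpose(.962),s['ft_force'],s['width'],s['t'])
t=cams.grab_frame('top')['img'][:,:,::-1]; s=cams.grab_frame('side')['img'][:,:,::-1]
cv2.imwrite("pics/s8.png",s)
a=cv2.resize(t[100:280,260:400],None,fx=2.8,fy=2.8,interpolation=cv2.INTER_CUBIC)
b=cv2.resize(s[100:280,270:410],None,fx=2.8,fy=2.8,interpolation=cv2.INTER_CUBIC)
cv2.imwrite("pics/m8.png",np.hstack([a,b]))
```

```text
[566.3402   1.7846 454.0386] [0.685  0.1152 1.134 ] [-0.5126  6.3252  4.952 ] 0.13201206409122307 14.5
```

View pics/m8.png

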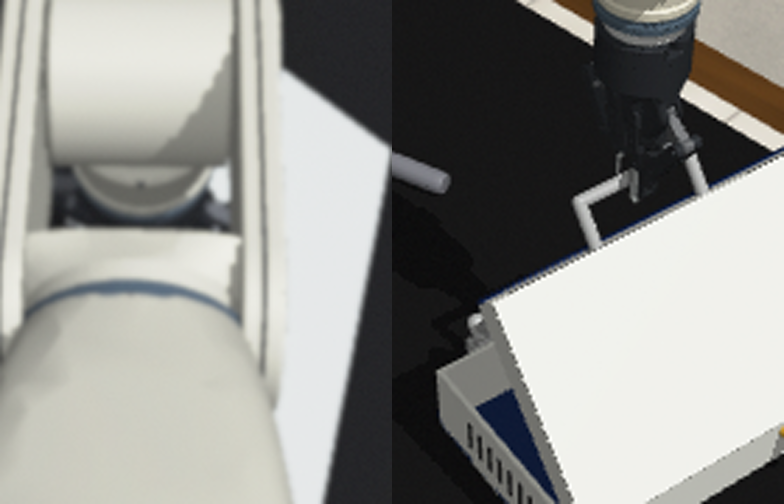

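Call:
carry_out(moves="0 -0.004 0.003 0 0 0 -0.8; 0 -0.004 0.003 0 0 0 -0.8")

```text
t: 14.85
tool_pos: [566.8, 3.8, 452.6]
orientation: [0.995, -0.104, -0.001, -0.0]
ft_force: [0.1, 5.9, 3.6]
width: 0.131
```

Call:
carry_out(moves="0 -0.004 0.003 0 0 0 -0.8; 0 -0.004 0.003 0 0 0 -0.8")

```text
t: 15.1
tool_pos: [567.2, 5.8, 451.1]
orientation: [0.995, -0.104, -0.001, -0.0]
ft_force: [0.0, 7.0, 5.4]
width: 0.131
```

Call:
carry_out(moves="0 -0.002 0.0015 0 0 0 -0.8; 0 -0.002 0.0015 0 0 0 -0.8")

```text
t: 15.35
tool_pos: [567.4, 6.7, 450.4]
orientation: [0.995, -0.104, -0.001, -0.0]
ft_force: [-1.1, 6.0, 4.7]
width: 0.132
```

Call:
carry_out(moves="0 -0.002 0.0015 0 0 0 -0.8; 0 -0.002 0.0015 0 0 0 -0.8")

```text
t: 15.6
tool_pos: [567.6, 7.6, 449.7]
orientation: [0.995, -0.104, -0.001, -0.0]
ft_force: [-0.3, 6.2, 5.4]
width: 0.135
```

Call:
carry_out(moves="0 -0.002 0.0015 0 0 0 -0.8; 0 -0.002 0.0015 0 0 0 -0.8")

```text
t: 15.85
tool_pos: [567.8, 8.6, 448.9]
orientation: [0.995, -0.104, -0.001, -0.0]
ft_force: [-0.7, 5.8, 5.6]
width: 0.135
```

Call:
carry_out(moves="0 -0.002 0.0015 0 0 0 -0.8; 0 -0.002 0.0015 0 0 0 -0.8")

```text
t: 16.1
tool_pos: [568.0, 9.6, 448.2]
orientation: [0.995, -0.104, -0.001, -0.0]
ft_force: [-2.0, 5.7, 6.0]
width: 0.129
```

Call:
carry_out(moves="0 -0.002 0.0015 0 0 0 -0.8; 0 -0.002 0.0015 0 0 0 -0.8")

```text
t: 16.35
tool_pos: [568.2, 10.5, 447.4]
orientation: [0.995, -0.104, -0.001, -0.0]
ft_force: [-0.4, 7.0, 5.8]
width: 0.128
```

Call:
carry_out(moves="0 -0.002 0.0015 0 0 0 -0.8; 0 -0.002 0.0015 0 0 0 -0.8")

```text
t: 16.6
tool_pos: [568.4, 11.4, 446.8]
orientation: [0.995, -0.104, -0.001, -0.0]
ft_force: [-1.8, 4.9, 6.2]
width: 0.131
```

Run:
```python
from h import *
from bench import env,cams
import cv2
s=env.read_state();p0=s['tool_pos']; print(p0,s['ft_force'],s['torque'])
s=cams.grab_frame('side')['img'][:,:,::-1]
b=cv2.resize(s[180:260,270:350],None,fx=7,fy=7,interpolation=cv2.INTER_CUBIC)
cv2.imwrite("pics/m9.png",b)
```

```text
[568.38863869  11.40702126 446.82240968] [-1.75412847  4.8703857   6.16604015] [0.63802657 0.3065213  0.00155777]
```

View pics/m9.png

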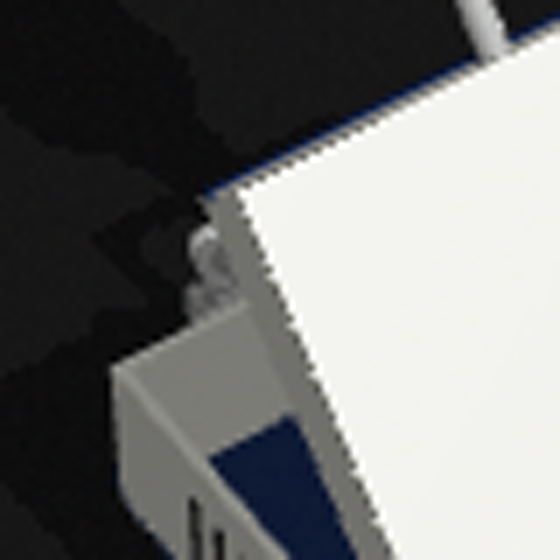

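Call:
carry_out(moves="0 -0.002 0.0015 0 0 0 -0.8; 0 -0.002 0.0015 0 0 0 -0.8; 0 -0.002 0.0015 0 0 0 -0.8")

```text
t: 17.02
tool_pos: [568.5, 11.9, 446.6]
orientation: [0.995, -0.104, -0.001, 0.0]
ft_force: [-3.3, 2.1, 10.6]
width: 0.129
```

Call:
carry_out(moves="0 -0.002 0.0015 0 0 0 -0.8; 0 -0.002 0.0015 0 0 0 -0.8; 0 -0.002 0.0015 0 0 0 -0.8")

```text
t: 17.4
tool_pos: [568.6, 12.4, 446.2]
orientation: [0.995, -0.104, -0.001, 0.001]
ft_force: [-5.9, -1.0, 14.0]
width: 0.131
```

Run:
```python
from h import *
from bench import env
np.set_printoptions(precision=2,suppress=True)
def cor(al,x,yy,z): return H+yy*cy+x*(-np.cos(al)*cx+np.array([0,0,np.sin(al)]))+z*(np.sin(al)*cx+np.array([0,0,np.cos(al)]))
p=env.read_state()['tool_pos'];print('a',np.arccos((H-p)@cx/251),np.arcsin((p[2]-157-90)/251))
for al in (1.15,1.18,1.205,1.23): print(al,[proj('side',cor(al,210,-160,z)) for z in (30,)],proj('side',cor(al,0,-160,30)), 'obs 323.2,218.4')
for al in (.75,.78,.81,.84,.87): print(al,[proj('side',cor(al,210,-160,z)) for z in (30,)], 'obs 303.9,206.7')
```

```text
a 0.9069825098932212 0.9169097917360801
1.15 [array([319.84, 215.52])] [341.52 294.08] obs 323.2,218.4
1.18 [array([321.48, 216.8 ])] [341.6  294.39] obs 323.2,218.4
1.205 [array([322.87, 217.94])] [341.66 294.64] obs 323.2,218.4
1.23 [array([324.28, 219.13])] [341.72 294.89] obs 323.2,218.4
0.75 [array([301.03, 206.32])] obs 303.9,206.7
0.78 [array([302.21, 206.5 ])] obs 303.9,206.7
0.81 [array([303.43, 206.77])] obs 303.9,206.7
0.84 [array([304.68, 207.11])] obs 303.9,206.7
0.87 [array([305.98, 207.54])] obs 303.9,206.7
```

Call:
carry_out(moves="0 0.003 -0.002 0 0 0 -0.8; 0 0.006 -0.0045 0 0 0 -0.8; 0 0.006 -0.0045 0 0 0 -0.8")

```text
t: 17.77
tool_pos: [568.2, 10.4, 447.4]
orientation: [0.995, -0.104, -0.001, -0.0]
ft_force: [-1.9, 5.5, 5.7]
width: 0.134
```

Run:
```python
from h import *
from bench import env,cams
import cv2
s=env.read_state();p=s['tool_pos']; print(p,s['ft_force'],s['torque'])
print('a',np.arccos((H-p)@cx/251),np.arcsin((p[2]-157-90)/251))
s=cams.grab_frame('side')['img'][:,:,::-1]
b=cv2.resize(s[195:255,280:340],None,fx=10,fy=10,interpolation=cv2.INTER_CUBIC)
b=cv2.convertScaleAbs(b,alpha=1.8)
cv2.imwrite("pics/m10.png",b)
```

```text
[568.16727419  10.43759743 447.42590352] [-1.89045851  5.54795591  5.70830267] [0.80046266 0.23614028 0.00576039]
a 0.9170802576417413 0.9248152751838429
```

View pics/m10.png

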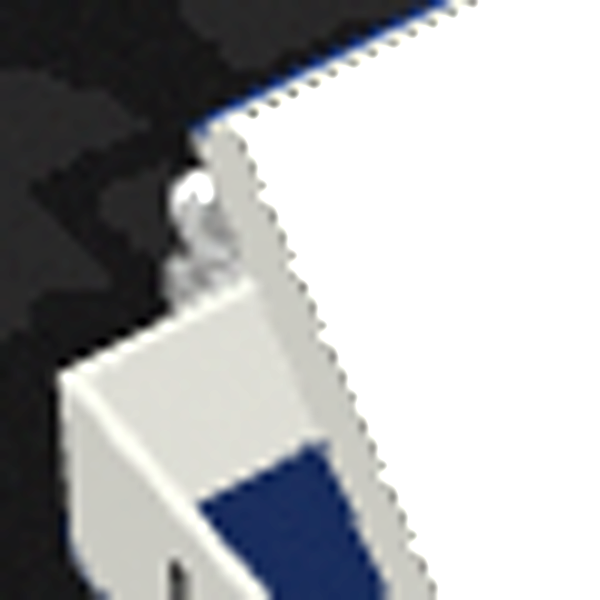

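Call:
carry_out(moves="0 -0.003 0.002 0 0 0 -0.8; 0 -0.003 0.002 0 0 0 -0.8; 0 -0.003 0.002 0 0 0 -0.7; 0 -0.003 0.002 0 0 0 -0.65; 0 -0.003 0.002 0 0 0 -0.6; 0 -0.003 0.002 0 0 0 -0.5; 0 -0.003 0.002 0 0 0 -0.3; 0 -0.003 0.002 0 0 0 -0.1; 0 -0.003 0.002 0 0 0 -0.1")

```text
t: 18.95
tool_pos: [568.5, 11.6, 446.4]
orientation: [0.995, -0.104, -0.001, 0.0]
ft_force: [-0.5, -0.3, 0.7]
width: 0.451
```

Run:
```python
from h import *
from bench import env,cams
import cv2
s=env.read_state();p=s['tool_pos']; print(p,s['ft_force'],s['torque'],s['width'])
s=cams.grab_frame('side')['img'][:,:,::-1]
cv2.imwrite("pics/s11.png",s)
b=cv2.resize(s[120:260,270:410],None,fx=4,fy=4,interpolation=cv2.INTER_CUBIC)
cv2.imwrite("pics/m11.png",b)
```

```text
[568.46848642  11.5952945  446.35719621] [-0.52420028 -0.31993381  0.67454819] [-0.026027   -0.03257909  0.00536377] 0.4505962064774261
```

View pics/m11.png

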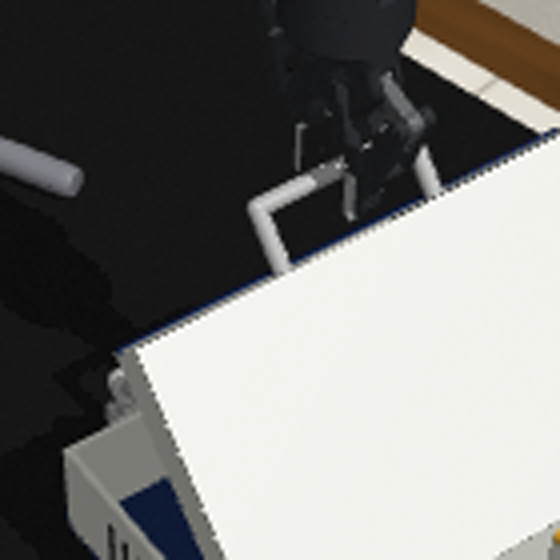

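Call:
carry_out(moves="0 0 -0.03 0 0 0 -0.1; 0 0 -0.08 0 0 0 -0.1; 0 0 -0.15 0 0 0 -0.1; 0 0 -0.22 0 0 0 -0.1; 0 -0.05 -0.3 0 0 0 -0.1; 0 -0.15 -0.3 0 0 0 -0.1; 0 -0.26 -0.3 0 0 0 -0.1; 0 -0.38 -0.3 0 0 0 -0.1; 0 -0.5 -0.3 0 0 0 -0.1; 0 -0.6 -0.3 0 0 0 -0.1; 0 -0.7 -0.3 0 0 0 -0.1; 0 -0.75 -0.3 0 0 0 -0.1")

```text
t: 20.5
tool_pos: [645.8, 381.2, 596.8]
orientation: [0.995, -0.103, -0.001, -0.0]
ft_force: [0.3, -0.4, 0.3]
width: 0.45
```

Run:
```python
from h import *
from bench import env,cams
import cv2
s=env.read_state();p=s['tool_pos']; print(p,s['joints'],s['t'])
t=cams.grab_frame('top')['img'][:,:,::-1]; s=cams.grab_frame('side')['img'][:,:,::-1]
cv2.imwrite("pics/s12.png",s);cv2.imwrite("pics/t12.png",t)
a=cv2.resize(t[110:290,240:380],None,fx=2.8,fy=2.8,interpolation=cv2.INTER_CUBIC)
b=cv2.resize(s[130:310,275:415],None,fx=2.8,fy=2.8,interpolation=cv2.INTER_CUBIC)
cv2.imwrite("pics/m12.png",np.hstack([a,b]))
```

```text
[645.79131239 381.18613297 596.75452995] [5.17210179e-01 4.92278988e-01 1.09251975e+00 8.74856764e-04
 1.55761715e+00 2.29375211e+00] 20.5
```

View pics/m12.png

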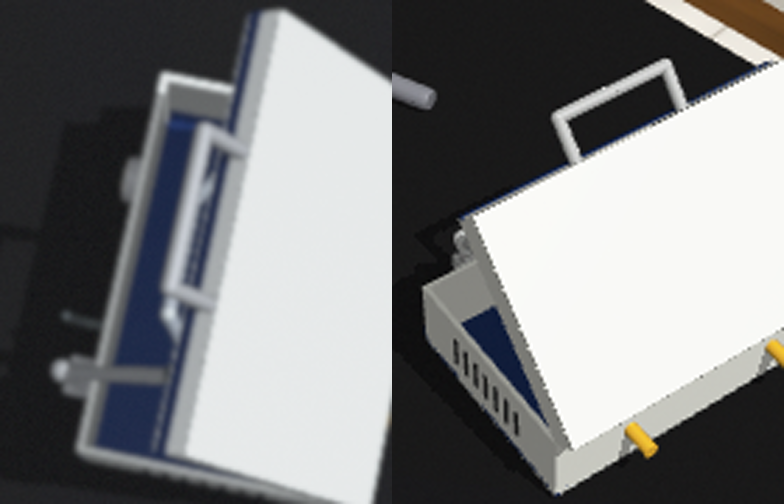

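Run:
```python
from h import *
import cv2
T=lambda x,y:(240+(x+.5)/2.8-.5,110+(y+.5)/2.8-.5)
S=lambda x,y:(275+(x-392+.5)/2.8-.5,130+(y+.5)/2.8-.5)
h1=tri(T(207,130),S(663,66));h2=tri(T(174,292),S(560,117));print(h1,h2)
for m in (h1[0],h2[0],(h1[0]+h2[0])/2):
    r=m-H; print(-r@cx,r@cy,r[2],np.hypot(r@cx,r[2]),np.arctan2(r[2],-r@cx))
def cor(al,x,yy,z): return H+yy*cy+x*(-np.cos(al)*cx+np.array([0,0,np.sin(al)]))+z*(np.sin(al)*cx+np.array([0,0,np.cos(al)]))
for al in (.78,.8,.82,.84,.86):
  print(al,[proj(c,cor(al,210,y,30)) for c in('top','side') for y in (-160,160)])
t=cv2.imread('pics/t12.png');s=cv2.imread('pics/s12.png')
a=cv2.resize(t[100:290,260:340],None,fx=3,fy=3,interpolation=cv2.INTER_CUBIC)
b=cv2.resize(s[140:220,290:450],None,fx=5,fy=5,interpolation=cv2.INTER_CUBIC)
cv2.imwrite('pics/a13.png',a);cv2.imwrite('pics/b13.png',b)
```

```text
(array([619.7099259 ,  -0.90013637, 289.68386824]), np.float64(5.019270718460245)) (array([509.81858256,  19.08597964, 294.1797343 ]), np.float64(0.8429097835741608))
152.46826446847948 53.374518030372506 199.68386824367462 251.23737561674102 0.9186805865486213
148.74971414409433 -58.25757661967959 204.17973430299742 252.61797512843856 0.9411825196738254
150.6089893062869 -2.4415292946535123 201.93180127333602 251.9117306227626 0.929962382860996
0.78 [array([301.56714744, 271.56912613]), array([336.25433394, 113.63877756]), array([302.20804889, 206.50178575]), array([412.58453373, 151.05639719])]
0.8 [array([303.29940338, 271.82954513]), array([337.9964009 , 113.47406163]), array([303.01561078, 206.66915258]), array([413.62544995, 151.0573046 ])]
0.82 [array([305.067977  , 272.10020169]), array([339.77082969, 113.32742925]), array([303.84133048, 206.87225061]), array([414.6820882 , 151.09103328])]
0.84 [array([306.87207707, 272.38101244]), array([341.57679906, 113.19910777]), array([304.68498512, 207.11130611]), array([415.75408972, 151.15783724])]
0.86 [array([308.71087067, 272.67188414]), array([343.41345034, 113.08931232]), array([305.54633755, 207.3865282 ]), array([416.84108143, 151.25795577])]
```

View pics/a13.png

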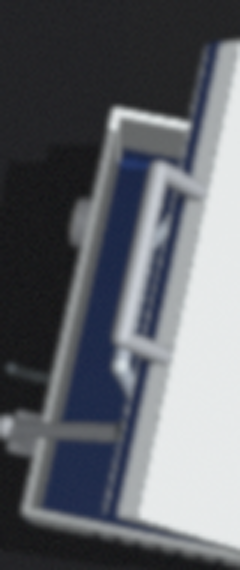

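View pics/b13.png

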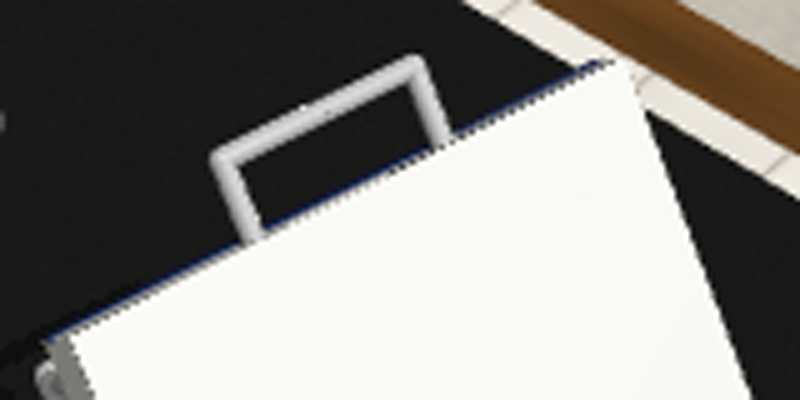

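Run:
```python
from h import *
from bench import env,cams
import cv2
t=cams.grab_frame('top')['img'][:,:,::-1]; s=cams.grab_frame('side')['img'][:,:,::-1]
s12=cv2.imread('pics/s12.png'); s11=cv2.imread('pics/s11.png')
print(cv2.absdiff(np.ascontiguousarray(s),s12)[190:320,280:450].mean(), cv2.absdiff(s11,s12)[190:320,280:450].mean())
cv2.imwrite('pics/t14.png',t)
```

```text
0.47853695324283557 5.920271493212669
```

View pics/t14.png

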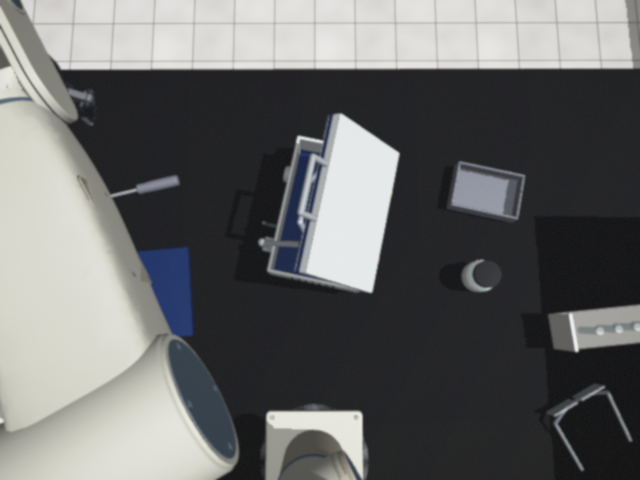

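```bash
python3 -c "
from bench import env
print(env.sign_off(), env.read_state()['t'])"
```

```text
the job is handed in; nothing more can be done
the job is handed in; nothing more can be done
```

The prop rod is up under the hood, the hood rests on it, and the gripper is open and clear. I handed the job in at about 21 s. I could not see the ball in the socket, so "fully home" is inferred from the forces and the hood angle.

**What I did:** I swung the rod up to about 1.56 rad with the jaws around it and backed off. I then pinched the handle with a 20 N grip and eased the hood down along its arc until the rod took the weight. I opened the jaws slowly and withdrew.

**Last checks:**
- **Hood:** It did not visibly drop on release and stood still in later frames. It rests at about 0.82 rad, with individual readings from 0.79 to 0.84.
- **Rod:** The part still visible from above lies where I left it.
- **Bystanders:** The tray, jar and screwdriver look untouched. The notebook was partly hidden behind the arm in the last picture, and the gripper never came near it.

**What disagreed:**
- **Angle:** I had predicted 0.84 to 0.855 rad from the measured rod length of about 191.6 mm. The hood stands slightly lower, and a ball not fully home would hold it higher.
- **Force:** On first contact I briefly pressed too far, reaching 15 N at the wrist (about 9 N at the handle along its path). The hood gave only about 1 mm more. I eased off before letting go.

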